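# Slide a piston up the ramp into the weighing corner

## Robot

A 7-joint arm with a two-finger parallel gripper is mounted at the origin on the work surface. World frame = base frame: x ahead of the robot, y to its left, z up, the work surface at z = 0. Lengths are in m, angles in rad, forces in N, time in s.
With the tool pointing down it reaches from about 0.4 to 0.875 m from the base axis. Payload 6.5 kg.
Tool frame: the origin (TCP) lies midway between the tips of the shut fingers; the grasp point (between the pads) lies manip.tcp_to_grasp behind it (manip.tcp_to_grasp is the distance from the TCP to the grasp point, in m); z points along the fingers, y is the line along which they close (so a half turn about z gives the same grasp; the last joint's range is limited). The gripper opens to 88 mm and grips with 3 to 60 N. Pads are 18 mm wide; open, the fingers measure 123 mm over their backs; the gripper's body (75 mm by 187 mm) begins 45 mm behind the grasp point.
Start: joints at [-0.066, 0.536, -0.004, 1.538, 0.003, 1.067, -0.071], TCP at [0.65, 0, 0.239] pointing down, gripper open.
Joint ranges: [-2.7, 2.7], [-0.37, 2.16], [-1.27, 1.26], [0.24, 2.4], [-1.31, 4.45], [0.19, 1.91], [-2.76, 2.76]. Speed limits (rad/s): [2.39, 2.39, 3.14, 3.14, 3.14, 3.14, 3.14].

## Interface

Orientations are given as a unit quaternion [w, x, y, z].
In Python, from bench import manip gives the robot as it stands. The module is installed in compiled form; this text tells all that it offers.
- The arm moves only by the tool jog_arm, never from a script. Its arguments are lists of equal length, an entry for each row: "linear": the shift along the world's x, y, z in cm, a list of three; "turn": the turn about the world's z in rad; "fingers": the opening, from -1 (shut) to 1 (fully open), so that 0 is half open. A call has exactly 10 rows; each row is the pose to reach, as a shift and turn from the pose commanded when the call began; what a row does not reach only later rows make up. A row lasts 1/8 s, in which the tool goes at most 62.5 mm and 10.7 degrees, less where a joint would pass 70% of its speed; a pose out of reach is approached as far as the arm can. A call with a gripper value outside its range is refused whole. The fingers move at their own pace and stop on an object; the grip force is fixed at half the most. Time passes only in rows, so rows that repeat a pose let the fingers close, or fill a call up. It gives the time, the measured TCP pose, the force and the opening at its end, in the units of the state.
- manip.sense(): the state, without advancing time (a new reading comes with each control period).
- manip.camera(name): name is "scene" or "side" or "wrist"; returns (picture, depth): 400x640x3 uint8, red, green, blue; 400x640 float32, m along the optical axis (not along the pixel's ray), 0 where there is no reading.
- manip.calibration(name): a dict with "fovy" (degrees; the focal length in pixels is half the picture's height over the tangent of half this angle, whatever the lens; pixels are square), "cx", "cy" (the principal point, pixels), "xyz" and "orientation" of the camera in the world. Camera axes: x right, y down, z forward; pixel columns grow to the right and rows downward; lengths in m; the calibration is good to about 2 mm. A picture is of the moment at which its call begins: read the wrist's pose just before it. calibration takes no time and is no camera call; for the wrist camera it gives the pose at the moment of the call.
- manip.hand_in(): hands the job in, once; it reports no verdict.
Trained networks look in the newest picture that a camera, given by its name, has taken for a name from the list of things; names that differ only in an ending like _2 or _b are one class to them, and where a whole thing is asked for, a point or a joint stands for the part that bears it (a point fixed in the world has none). Each returns a list of dicts, best first, with "score" (0 to 1); they miss things now and then, are a little off and sometimes report something else, mostly with a low value. They report only what shows in the picture. A call takes as long as a camera call. They do not tell look-alikes from the thing itself.
- manip.look_for(camera, name): "position" ([column, row] as shares, 0 to 1, of the picture: columns of its width, rows of its height, amid what is visible of it).
The state is a dict: "time_s": time; "joint_pos": joint angles; "qvel": joint speeds; "tau": joint torques, N m; "ee_pos": TCP position; "tcp_rot": TCP orientation; "ft_force": force on the tool from outside, world axes, zero at the start; "torque": the same for the moment, N m; "opening": opening from 0.0 (shut) to 1.0 (fully open).
Only numpy, scipy, OpenCV 4.12 (cv2) and the standard library are available. Lean on these libraries where they do the work, as an engineer would, in place of code of your own. Each camera call takes 0.05 s, during which the arm holds its last target. There are 200 camera calls.

## Task

Slide the piston that stands before the foot of the ramp, without lifting or toppling it, up the ramp and over the yellow lip onto the weighing plate. First push it gently but firmly home against the blue back jaw, then push it sideways until it is also firmly home against the red side jaw, never pressing hard on either, and leave it standing there in the corner. Do not disturb the other pistons, the connecting rod or the block of weights.

Things in the scene. Friction and masses are not known exactly. Their poses are not given: they have to be found in the camera images.
- piston_mid (a point): Centre, 28 mm above the flat underside, of the aluminium piston to be weighed. It stands crown down: round base 86 mm across, 29 mm high, with three dark rings; above it an open, narrower skirt, 56 mm high overall. 0.36 to 0.54 kg, friction varies. It starts on the bench before the ramp's foot. Push it low, on the round base; two finger tips 30 mm apart cradle it.
- scale: Fixed weighing plate. Origin at bench level under the top of its ramp; +x points up the ramp, +y to the left of that. Aluminium plate: surface 12 mm above the bench, x 8 to 155 mm, y -105 to +95 mm. The piston fully home has its centre at x 64 to 82, y -32 to -14 mm, depending on how the two jaws are set. Sliding it takes a push of 2 to 6 N. A display unit at x 155 to 205 mm is 60 mm high.
- ramp: Fixed dark steel ramp with yellow lip, same origin and axes as scale. It rises evenly from bench level at x = -110 mm to 16 mm at x = 0; the lip, 16 mm high, spans x 0 to 8 mm, then it drops 4 mm to the plate. 200 mm wide (y -105 to +95 mm).
- back_fence: Fixed rail with a blue jaw, a rigid plate 10 mm thick, 148 mm long, 24 mm high, facing down the ramp. The jaw is clamped anywhere from 0 to 18 mm inwards (-x of scale) of this fence's origin, which lies at plate level at x = 125 mm, y = 16 mm; its setting differs each time and is not measured: find it by feel. A push of about 10 N on the piston seats it well; over 18 N on the jaw is too hard.
- side_fence: Fixed rail with a red jaw, a rigid plate 10 mm thick, 85 mm long, 24 mm high, facing +y of scale. The jaw is clamped anywhere from 0 to 18 mm inwards (+y of scale) of this fence's origin, which lies at plate level at x = 57.5 mm, y = -75 mm; its setting differs each time and is not measured: find it by feel. A push of about 10 N on the piston seats it well; over 18 N on the jaw is too hard.
- piston_b_mid (a point): Centre of another like piston, a bystander (86 mm across, 56 mm high), beyond the ramp.
- piston_c_mid (a point): Centre of a third like piston, a bystander, beyond the ramp.
- rod: Dark steel connecting rod lying on the bench, bystander, 165 mm long, 72 mm wide at most, 22 mm high; origin under its middle, its long axis is x.
- weights: Wooden block with brass weights, bystander, 60 x 140 mm, 55 mm high with the weights; origin under its centre, long axis y.
There are look-alikes about, which are no part of the job. What is shaped like the part that bears piston_mid but green is not meant.

How it is judged:
By the outcome, as a careful person would: the job done as asked, in the order asked, and still so for the second after the job is handed in, with the robot touching nothing.
It also fails if it takes over 67 s, if anything falls off the work surface, if the arm or the gripper's body presses on something with over 40 N, if the wrist force passes 120 N, or if a joint passes its speed limit or range.

## Working session

There is one attempt and no reset: what is moved stays moved. The work goes in short steps, Python scripts to look and compute and a tool call to move; the robot and the scene stay as the last step left them, time stands still between calls to the robot, and variables do not carry over. Pictures are saved under pics/ and viewed, on a budget of 10 in all, crops included, one or two more only if the job needs it, and the job is handed in when it is done.

Besides the shell and the picture viewer there is one more tool, called after "Request:" by a JSON object that holds its "name" and its "arguments", one argument or row to a line. jog_arm: Moves the arm, as the interface text tells. Its arguments: {"type":"object","properties":{"linear":{"type":"array","items":{"type":"array","items":{"type":"number"}}},"turn":{"type":"array","items":{"type":"number"}},"fingers":{"type":"array","items":{"type":"number"}}},"required":["linear","turn","fingers"]}

```bash
mkdir -p pics; cat > h.py <<'E'
import numpy as np, cv2
from scipy.spatial.transform import Rotation as R
from bench import manip
def snap(n,f=None):
    c=manip.calibration(n); p,d=manip.camera(n)
    if f: cv2.imwrite('pics/'+f,p[:,:,::-1])
    return c,p,d
def cloud(c,d):
    f=200/np.tan(np.radians(c['fovy'])/2); v,u=np.mgrid[0:400,0:640]
    P=np.stack([(u-c['cx'])*d/f,(v-c['cy'])*d/f,d],-1)
    q=c['orientation']; r=R.from_quat([q[1],q[2],q[3],q[0]])
    W=r.apply(P.reshape(-1,3)).reshape(400,640,3)+np.array(c['xyz']); W[d==0]=np.nan
    return W
E
python3 - <<'E'
from h import *
for n in ['scene','side']:
    c,p,d=snap(n,n+'0.png'); print(n,c); W=cloud(c,d); np.savez('pics/'+n+'0.npz',p=p,W=W)
    for k in ['piston_mid','scale','ramp','back_fence','side_fence']:
        for o in manip.look_for(n,k):
            u,v=o['position'][0]*640,o['position'][1]*400
            print(k,round(o['score'],2),int(u),int(v),W[min(int(v),399),min(int(u),639)].round(3))
print(manip.tcp_to_grasp,manip.sense())
E
```

```text
scene {'fovy': 53.62301005942824, 'cx': 320.9452189115213, 'cy': 199.6917245607135, 'xyz': array([1.08450874, 0.87752129, 0.99523319]), 'orientation': array([-0.09904135,  0.24593862,  0.87986255, -0.39439435])}
piston_mid 0.85 293 178 [ 0.594 -0.19   0.055]
piston_mid 0.78 321 171 [ 0.478 -0.18   0.047]
scale 0.82 344 218 [0.524 0.056 0.012]
back_fence 0.86 353 225 [0.532 0.122 0.039]
side_fence 0.72 323 219 [0.597 0.034 0.027]
side {'fovy': 44.099212364426236, 'cx': 313.62409681608955, 'cy': 191.28558218825532, 'xyz': array([-0.29192929,  0.87192265,  0.98689014]), 'orientation': array([ 0.16489332, -0.33989166,  0.82677491, -0.41680584])}
piston_mid 0.88 347 171 [ 0.588 -0.203  0.041]
piston_mid 0.77 374 192 [ 0.446 -0.172  0.044]
scale 0.8 305 221 [0.53  0.055 0.008]
ramp 0.72 393 151 [ 0.583 -0.459  0.011]
ramp 0.7 331 210 [ 0.509 -0.039  0.01 ]
back_fence 0.59 293 228 [0.51  0.124 0.034]
side_fence 0.52 288 204 [0.607 0.054 0.031]
0.0187 {'time_s': 0.6, 'joint_pos': array([-0.06618643,  0.53638252, -0.00443207,  1.53789352,  0.00258886,
        1.06734092, -0.07120323]), 'qvel': array([-0.00014673, -0.00288203,  0.00053211,  0.00110839, -0.00027393,
        0.00014768,  0.00105681]), 'tau': array([-3.96015839e-04, -5.70637929e+01,  9.90420319e-01, -2.51811683e+01,
       -5.61243505e-02,  1.12452207e-02,  2.83353245e-05]), 'ee_pos': array([6.49983439e-01, 1.38946445e-05, 2.38729451e-01]), 'tcp_rot': array([-5.06415559e-06,  7.07091970e-01,  7.07121592e-01, -7.90232917e-06]), 'ft_force': array([-0.00078428, -0.16616823,  0.10522334]), 'torque': array([-0.0579898 ,  0.04925242,  0.01882047]), 'opening': 0.9985005912178552}
```

```bash
python3 - <<'E'
import cv2
a=cv2.imread('pics/scene0.png');b=cv2.imread('pics/side0.png')
cv2.imwrite('pics/a1.png',cv2.resize(a[120:300,220:460],(800,600)))
cv2.imwrite('pics/b1.png',cv2.resize(b[120:300,220:460],(800,600)))
E
```

```text
(no output)
```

View pics/a1.png

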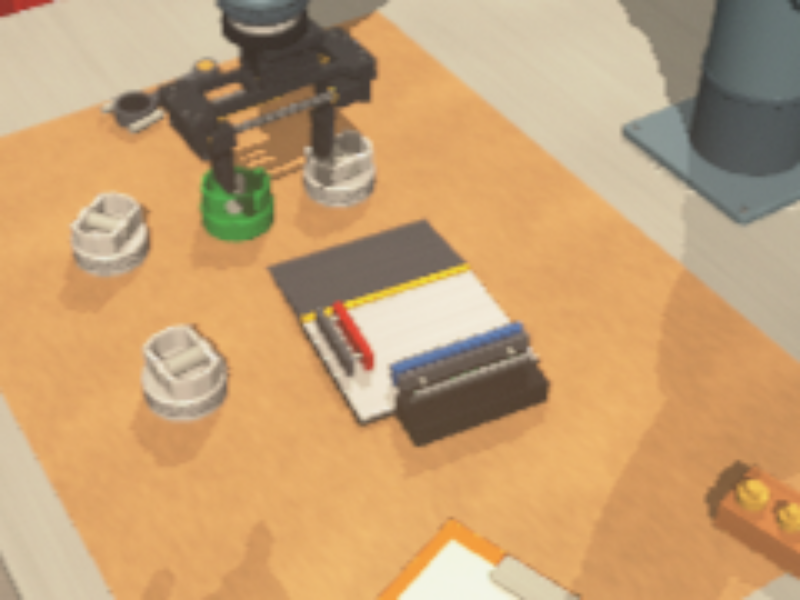

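View pics/side0.png

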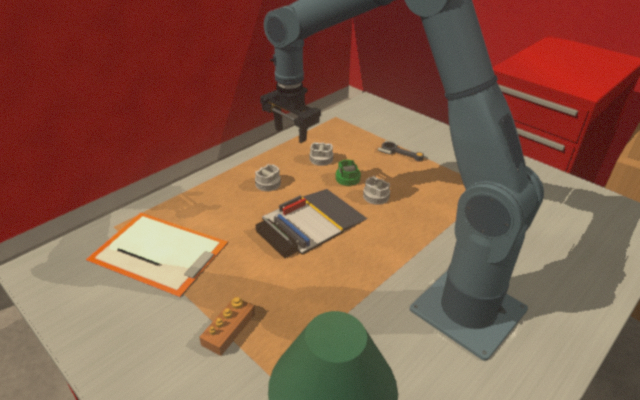

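```bash
cat > loc.py <<'E'
from h import *
def lip(p,W):
    hsv=cv2.cvtColor(p,cv2.COLOR_RGB2HSV); H,S,V=[hsv[...,i].astype(int) for i in range(3)]
    x,y,z=np.moveaxis(W,-1,0); reg=(abs(x-.53)<.25)&(abs(y)<.25)
    out={}
    out['yellow']=W[reg&(H>21)&(H<32)&(S>150)&(V>130)&(z<.03)&(z>.005)]
    out['blue']=W[reg&(H>100)&(H<125)&(S>120)&(z>.015)&(z<.05)]
    out['red']=W[reg&((H<6)|(H>174))&(S>150)&(z>.015)&(z<.05)]
    out['green']=W[reg&(H>50)&(H<80)&(S>120)&(z>.005)&(z<.07)]
    out['piston']=W[(abs(x-.465)<.07)&(abs(y+.17)<.07)&(z>.01)&(z<.065)&(S<60)]
    out['dark']=W[reg&(V<110)&(S<90)&(z<.02)&(y<0.03)&(y>-.12)]
    return out
if __name__=='__main__':
    for n in ['scene','side']:
        f=np.load(f'pics/{n}0.npz'); o=lip(f['p'],f['W']); print(n)
        for k,q in o.items():
            if len(q)<4: print(k,len(q)); continue
            m=np.median(q,0); e=np.linalg.svd(q[:,:2]-q[:,:2].mean(0))[2][0]; t=(q[:,:2]-m[:2])@e
            print(k,len(q),q.mean(0).round(4),'min',q.min(0).round(3),'max',q.max(0).round(3),'dir',np.degrees(np.arctan2(e[1],e[0])).round(1),'ends',(m[:2]+t.min()*e).round(3),(m[:2]+t.max()*e).round(3))
E
python3 loc.py
```

```text
scene
yellow 83 [ 0.5066 -0.0015  0.0164] min [ 0.424 -0.017  0.009] max [0.617 0.011 0.021] dir -6.9 ends [0.424 0.008] [ 0.617 -0.016]
blue 0
red 63 [0.5953 0.0518 0.0345] min [0.585 0.001 0.015] max [0.602 0.084 0.041] dir 83.7 ends [0.59  0.001] [0.599 0.084]
green 216 [ 0.6077 -0.1931  0.0323] min [ 0.558 -0.247  0.005] max [ 0.64  -0.169  0.062] dir -28.8 ends [ 0.574 -0.167] [ 0.641 -0.204]
piston 317 [ 0.4673 -0.1897  0.038 ] min [ 0.423 -0.235  0.011] max [ 0.508 -0.161  0.063] dir 23.6 ends [ 0.419 -0.204] [ 0.497 -0.17 ]
dark 6 [ 0.6174 -0.038   0.0152] min [ 0.616 -0.054  0.013] max [ 0.619 -0.026  0.018] dir -96.2 ends [ 0.619 -0.026] [ 0.616 -0.054]
side
yellow 27 [ 5.011e-01 -4.000e-04  1.580e-02] min [ 0.43  -0.01   0.013] max [0.569 0.01  0.02 ] dir 173.5 ends [ 0.569 -0.008] [0.43  0.007]
blue 0
red 93 [0.591  0.0478 0.0323] min [0.58  0.    0.017] max [0.614 0.086 0.041] dir 83.4 ends [0.585 0.001] [0.594 0.086]
green 80 [ 0.5916 -0.1808  0.0296] min [ 0.552 -0.216  0.013] max [ 0.629 -0.168  0.061] dir 162.7 ends [ 0.636 -0.191] [ 0.56  -0.167]
piston 206 [ 0.455  -0.1798  0.0356] min [ 0.42  -0.23   0.011] max [ 0.497 -0.158  0.059] dir 167.6 ends [ 0.502 -0.187] [ 0.424 -0.17 ]
dark 1058 [ 0.5152 -0.0545  0.0082] min [ 0.41  -0.116 -0.005] max [0.736 0.03  0.02 ] dir -177.6 ends [ 0.739 -0.045] [ 0.41  -0.059]
```

View pics/b1.png

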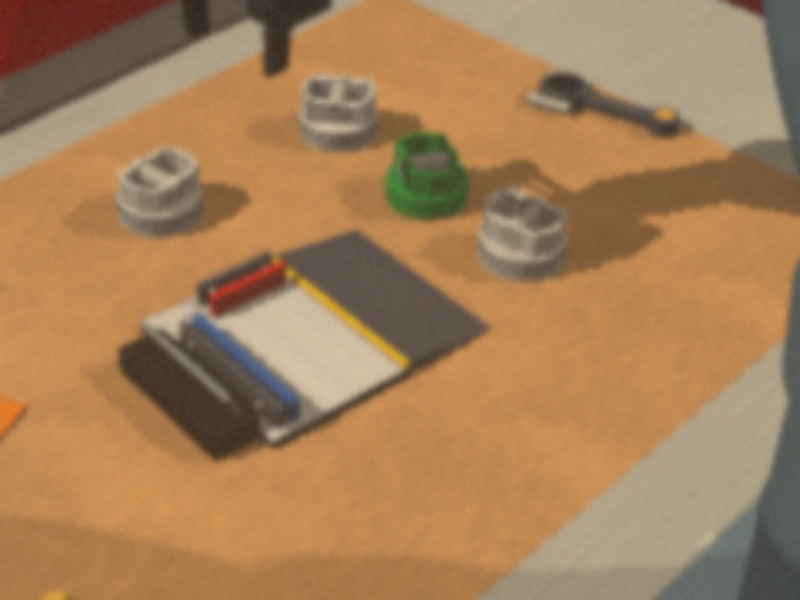

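```bash
cat > fit.py <<'E'
from h import *
from scipy.optimize import least_squares
f0=None
def circ(W,p,g,rad=.043):
    x,y,z=np.moveaxis(W,-1,0); S=cv2.cvtColor(p,cv2.COLOR_RGB2HSV)[...,1]
    m=(np.hypot(x-g[0],y-g[1])<.06)&(z>.007)&(z<.027)&(S<90)
    q=W[m][:,:2]
    r=least_squares(lambda c:np.hypot(*(q-c).T)-rad,g,loss='soft_l1',f_scale=.002)
    return r.x,len(q),np.sqrt(np.mean(r.fun**2))
E
python3 - <<'E'
from fit import *
for n in ['scene','side']:
    f=np.load(f'pics/{n}0.npz'); print(n,circ(f['W'],f['p'],[.462,-.185]))
c,p,d=snap('wrist','w0.png'); print(c['xyz'],R.from_quat(np.roll(c['orientation'],-1)).as_matrix().round(2)); W=cloud(c,d)
np.savez('pics/wrist0.npz',p=p,W=W)
print(W[[0,0,399,399,200],[0,639,0,639,320]].round(3)); 
from loc import lip
for k,q in lip(p,W).items():
    if len(q): print(k,len(q),q.mean(0).round(4),q.min(0).round(3),q.max(0).round(3))
E
```

```text
scene (array([ 0.46224786, -0.20762131]), 82, np.float64(0.0029401989885979524))
side (array([ 0.46085142, -0.20421199]), 144, np.float64(0.006402333652497257))
[0.65051829 0.07134336 0.38641671] [[ 1.    0.    0.  ]
 [ 0.   -0.96 -0.28]
 [ 0.    0.28 -0.96]]
[[ 0.295  0.19   0.   ]
 [ 1.693  0.42  -0.746]
 [ 0.596  0.024  0.346]
 [ 0.706  0.024  0.346]
 [ 0.651 -0.041  0.002]]
yellow 828 [ 0.5129 -0.001   0.0177] [ 0.423 -0.017  0.016] [0.62  0.013 0.02 ]
blue 1654 [0.5176 0.1222 0.0359] [0.443 0.108 0.015] [0.608 0.174 0.04 ]
red 931 [0.5899 0.0612 0.0369] [0.465 0.001 0.015] [0.606 0.164 0.05 ]
green 2835 [ 0.5637 -0.0448  0.0444] [ 0.459 -0.25   0.006] [0.638 0.175 0.06 ]
piston 659 [ 0.4849 -0.2177  0.0461] [ 0.46  -0.233  0.02 ] [ 0.505 -0.189  0.06 ]
dark 10737 [ 0.5186 -0.0516  0.0108] [ 0.41  -0.12   0.001] [0.736 0.03  0.02 ]
```

Request:
{"name": "jog_arm", "arguments": {
  "linear": [
    [-4, -6, 0],
    [-8, -12, 0],
    [-12, -18, 0],
    [-16, -23, 0],
    [-20, -27, 0],
    [-20.5, -27, 0],
    [-20.5, -27, 0],
    [-20.5, -27, 0],
    [-20.5, -27, 0],
    [-20.5, -27, 0]
  ],
  "turn": [0, -0.05, -0.117, -0.117, -0.117, -0.117, -0.117, -0.117, -0.117, -0.117],
  "fingers": [-0.32, -0.32, -0.32, -0.32, -0.32, -0.32, -0.32, -0.32, -0.32, -0.32]
}}

```text
time_s: 1.9
ee_pos: [0.4458, -0.2691, 0.2386]
tcp_rot: [-0.0, 0.747, 0.665, 0.0]
ft_force: [-0.6, 0.0, 0.3]
opening: 0.337
```

```bash
python3 - <<'E'
from fit import *
from loc import lip
c,p,d=snap('wrist','w1.png'); W=cloud(c,d); np.savez('pics/wrist1.npz',p=p,W=W)
print(W[[0,0,399,399,200],[0,639,0,639,320]].round(3))
for k,q in lip(p,W).items():
    if len(q): print(k,len(q),q.mean(0).round(4),q.min(0).round(3),q.max(0).round(3))
print(circ(W,p,[.462,-.185]))
E
```

```text
[[ 0.116 -0.04   0.001]
 [ 0.819 -0.121  0.002]
 [ 0.395 -0.239  0.346]
 [ 0.504 -0.252  0.345]
 [ 0.442 -0.309  0.003]]
green 4511 [ 0.5913 -0.2126  0.0396] [ 0.552 -0.25   0.005] [ 0.635 -0.172  0.06 ]
piston 4449 [ 0.4627 -0.2016  0.042 ] [ 0.42  -0.24   0.028] [ 0.502 -0.162  0.06 ]
dark 4426 [ 0.5112 -0.098   0.0042] [ 0.41 -0.12  0.  ] [ 0.611 -0.075  0.008]
(array([ 0.46257658, -0.20410566]), 3, np.float64(4.88519750812731e-05))
```

View pics/w1.png

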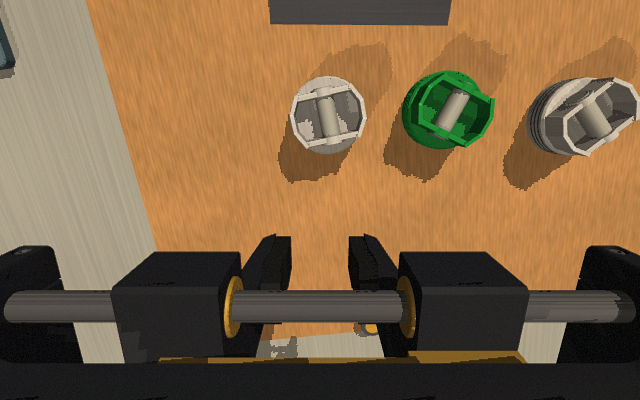

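```bash
python3 - <<'E'
from fit import *
from loc import lip
f=np.load('pics/wrist0.npz'); o=lip(f['p'],f['W'])
r=cv2.minAreaRect((o['yellow'][:,:2]*1000).astype(np.float32)); print(r)
q=o['yellow'][:,:2]; e=np.linalg.svd(q-q.mean(0))[2][0]; e*=-np.sign(e[0]); th=np.arctan2(e[1],e[0])-np.pi/2
ex=np.array([np.cos(th),np.sin(th)]); ey=np.array([-ex[1],ex[0]])
t=(q@ey); n=(q@ex); O=ex*(np.median(n)-.004)+ey*((t.min()+t.max())/2+.005)
print('th',np.degrees(th),'len',np.ptp(t),'w',np.ptp(n),'O',O)
S=lambda P:np.stack([(P[...,:2]-O)@ex,(P[...,:2]-O)@ey],-1)
for k in ['blue','red']:
    q=o[k]; s=S(q); m=(q[:,2]>.03)&(s[:,0]>0)&(s[:,0]<.14)
    if k=='blue': m&=(s[:,0]>.09)
    else: m&=(abs(s[:,1]+.065)<.03)
    print(k,np.percentile(s[m],[1,5,50,95,99],axis=0).round(4).tolist())
f=np.load('pics/wrist1.npz'); o=lip(f['p'],f['W']); 
print('foot',np.percentile(S(o['dark']),[1,50,99],axis=0).round(4).tolist())
q=o['piston']; 
c=cv2.minEnclosingCircle((q[:,:2]*1000).astype(np.float32)); print(c, S(np.array(c[0])/1000))
x=manip.sense()['ee_pos']; print('tcp',S(x),x)
E
```

```text
((522.1735229492188, -2.130796432495117), (7.737058162689209, 198.05650329589844), 83.10784149169922)
th 83.01384260861886 len 0.19805646163444873 w 0.007818975754359074 O [ 0.51673033 -0.00548463]
blue [[0.121, -0.0576], [0.1211, -0.0515], [0.1256, 0.0157], [0.1301, 0.0816], [0.1305, 0.0877]]
red [[0.0166, -0.0751], [0.0199, -0.0749], [0.0595, -0.0705], [0.0956, -0.0658], [0.0986, -0.0654]]
foot [[-0.1041, -0.1027], [-0.0923, -0.0059], [-0.0811, 0.0926]]
((462.4867248535156, -203.98110961914062), 42.39006042480469) [-0.20362038  0.02969784]
tcp [-0.27052779  0.03850374] [ 0.44560828 -0.26932072  0.23862386]
```

Request:
{"name": "jog_arm", "arguments": {
  "linear": [
    [0.94, -0.1, -5],
    [0.94, -0.1, -10],
    [0.94, -0.1, -15],
    [0.94, -0.1, -19],
    [0.94, -0.1, -21.5],
    [0.94, -0.1, -22.6],
    [0.97, 0.2, -22.6],
    [1.03, 0.6, -22.6],
    [1.08, 1.0, -22.6],
    [1.1, 1.2, -22.6]
  ],
  "turn": [-0.004, -0.004, -0.004, -0.004, -0.004, -0.004, -0.004, -0.004, -0.004, -0.004],
  "fingers": [-0.32, -0.32, -0.32, -0.32, -0.32, -0.32, -0.32, -0.32, -0.32, -0.32]
}}

```text
time_s: 3.2
ee_pos: [0.4565, -0.2577, 0.0133]
tcp_rot: [0.0, 0.748, 0.663, 0.0]
ft_force: [-0.8, -0.4, 0.1]
opening: 0.339
```

Request:
{"name": "jog_arm", "arguments": {
  "linear": [
    [0.05, 0.4, 0],
    [0.1, 0.8, 0],
    [0.15, 1.2, 0],
    [0.2, 1.7, 0],
    [0.26, 2.2, 0],
    [0.33, 2.7, 0],
    [0.39, 3.2, 0],
    [0.45, 3.7, 0],
    [0.51, 4.2, 0],
    [0.57, 4.7, 0]
  ],
  "turn": [0, 0, 0, 0, 0, 0, 0, 0, 0, 0],
  "fingers": [-0.32, -0.32, -0.32, -0.32, -0.32, -0.32, -0.32, -0.32, -0.32, -0.32]
}}

```text
time_s: 4.45
ee_pos: [0.4618, -0.2108, 0.0128]
tcp_rot: [0.0, 0.749, 0.663, -0.0]
ft_force: [-1.1, -4.7, 3.5]
opening: 0.342
```

```bash
cat > st.py <<'E'
from h import *
th=np.radians(83.05);O=np.array([.5167,-.0055]);ex=np.array([np.cos(th),np.sin(th)]);ey=np.array([-ex[1],ex[0]])
S=lambda P:np.stack([(P[...,:2]-O)@ex,(P[...,:2]-O)@ey],-1)
def st():
    s=manip.sense(); F=s['ft_force']; print(s['time_s'],'s',(S(s['ee_pos'])*1000).round(1),'z',s['ee_pos'][2].round(4),'F',S(F[:2]+O).round(1),F[2].round(1))
def piston(n,f=None):
    c,p,d=snap(n,f); W=cloud(c,d); x,y,z=np.moveaxis(W,-1,0); s=S(W); hs=cv2.cvtColor(p,cv2.COLOR_RGB2HSV)
    m=(abs(s[...,1]-.01)<.08)&(s[...,0]>-.28)&(s[...,0]<.15)&(z>.024)&(z<.09)&(hs[...,1]<60)&(hs[...,2]>110)
    n_,lab,stt,_=cv2.connectedComponentsWithStats(m.astype(np.uint8)); k=1+np.argmax(stt[1:,4]); q=s[lab==k]
    C,r=cv2.minEnclosingCircle((q*1000).astype(np.float32)); print(n,'piston',np.round(C,1),round(r,1),len(q),'zmax',W[lab==k][:,2].max().round(3))
E
python3 -c "
from st import *
st(); piston('wrist')"
```

```text
4.45 s [-210.4   29.7] z 0.0128 F [-4.8  0.5] 3.5
wrist piston [-162.8   32.8] 45.5 23449 zmax 0.06
```

Request:
{"name": "jog_arm", "arguments": {
  "linear": [
    [0.07, 0.6, 0],
    [0.15, 1.2, 0],
    [0.22, 1.8, 0],
    [0.29, 2.4, 0],
    [0.36, 3.0, 0],
    [0.44, 3.6, 0],
    [0.51, 4.2, 0],
    [0.58, 4.8, 0],
    [0.65, 5.4, 0],
    [0.73, 6.0, 0]
  ],
  "turn": [0, 0, 0, 0, 0, 0, 0, 0, 0, 0],
  "fingers": [-0.32, -0.32, -0.32, -0.32, -0.32, -0.32, -0.32, -0.32, -0.32, -0.32]
}}

```text
time_s: 5.75
ee_pos: [0.4689, -0.1504, 0.0126]
tcp_rot: [-0.0, 0.749, 0.663, -0.0]
ft_force: [-1.1, -4.1, 0.1]
opening: 0.34
```

```bash
python3 -c "
from st import *
st(); piston('wrist')"
```

```text
5.75 s [-149.6   29.9] z 0.0126 F [-4.2  0.6] 0.1
wrist piston [-102.    30.7] 44.4 31595 zmax 0.083
```

Request:
{"name": "jog_arm", "arguments": {
  "linear": [
    [0.07, 0.6, 0],
    [0.15, 1.2, 0],
    [0.22, 1.8, 0],
    [0.29, 2.4, 0],
    [0.36, 3.0, 0],
    [0.44, 3.6, 0.1],
    [0.51, 4.2, 0.18],
    [0.58, 4.8, 0.27],
    [0.65, 5.4, 0.35],
    [0.73, 6.0, 0.44]
  ],
  "turn": [0, 0, 0, 0, 0, 0, 0, 0, 0, 0],
  "fingers": [-0.32, -0.32, -0.32, -0.32, -0.32, -0.32, -0.32, -0.32, -0.32, -0.32]
}}

```text
time_s: 7.05
ee_pos: [0.4763, -0.0908, 0.0172]
tcp_rot: [0.0, 0.749, 0.663, -0.0]
ft_force: [-1.0, -5.4, 2.0]
opening: 0.341
```

```bash
python3 -c "
from st import *
st(); piston('wrist')"
```

```text
7.05 s [-89.6  29.8] z 0.0172 F [-5.4  0.3] 2.0
wrist piston [-45.4  28.6] 46.8 34906 zmax 0.089
```

Request:
{"name": "jog_arm", "arguments": {
  "linear": [
    [0.07, 0.6, 0.09],
    [0.15, 1.2, 0.18],
    [0.22, 1.8, 0.26],
    [0.29, 2.4, 0.35],
    [0.36, 3.0, 0.44],
    [0.44, 3.6, 0.53],
    [0.51, 4.2, 0.6],
    [0.58, 4.8, 0.7],
    [0.65, 5.4, 0.77],
    [0.73, 6.0, 0.82]
  ],
  "turn": [0, 0, 0, 0, 0, 0, 0, 0, 0, 0],
  "fingers": [-0.32, -0.32, -0.32, -0.32, -0.32, -0.32, -0.32, -0.32, -0.32, -0.32]
}}

```text
time_s: 8.35
ee_pos: [0.4836, -0.0304, 0.0254]
tcp_rot: [-0.0, 0.749, 0.663, 0.0]
ft_force: [-0.5, -3.9, 3.2]
opening: 0.34
```

```bash
python3 -c "
from st import *
st(); piston('wrist','w2.png');piston('side')"
```

```text
8.35 s [-28.8  29.8] z 0.0254 F [-3.9  0.1] 3.2
wrist piston [20.  34.2] 45.8 31158 zmax 0.076
side piston [16.1 35. ] 53.5 381 zmax 0.074
```

View pics/w2.png

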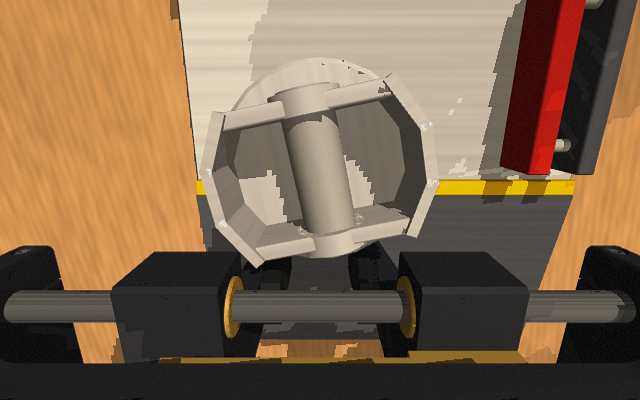

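Request:
{"name": "jog_arm", "arguments": {
  "linear": [
    [0.05, 0.4, 0],
    [0.1, 0.8, 0],
    [0.14, 1.2, 0],
    [0.19, 1.6, 0],
    [0.24, 2.0, 0],
    [0.28, 2.35, 0],
    [0.33, 2.7, 0],
    [0.36, 3.0, 0],
    [0.4, 3.3, 0],
    [0.43, 3.6, 0]
  ],
  "turn": [0, 0, 0, 0, 0, 0, 0, 0, 0, 0],
  "fingers": [-0.32, -0.32, -0.32, -0.32, -0.32, -0.32, -0.32, -0.32, -0.32, -0.32]
}}

```text
time_s: 9.7
ee_pos: [0.488, 0.0049, 0.0254]
tcp_rot: [0.0, 0.749, 0.663, -0.0]
ft_force: [0.3, -2.6, 0.9]
opening: 0.341
```

```bash
python3 -c "
from st import *
st(); piston('wrist');piston('side')"
```

```text
9.7 s [ 6.8 29.7] z 0.0254 F [-2.6 -0.6] 0.9
wrist piston [56.  31.2] 43.9 23650 zmax 0.073
side piston [49.  32.6] 53.1 402 zmax 0.071
```

Request:
{"name": "jog_arm", "arguments": {
  "linear": [
    [0.02, 0.15, 0],
    [0.04, 0.3, 0],
    [0.05, 0.45, 0],
    [0.07, 0.6, 0],
    [0.09, 0.75, 0],
    [0.11, 0.9, 0],
    [0.13, 1.05, 0],
    [0.15, 1.2, 0],
    [0.16, 1.3, 0],
    [0.17, 1.4, 0]
  ],
  "turn": [0, 0, 0, 0, 0, 0, 0, 0, 0, 0],
  "fingers": [-0.32, -0.32, -0.32, -0.32, -0.32, -0.32, -0.32, -0.32, -0.32, -0.32]
}}

```text
time_s: 11.05
ee_pos: [0.4896, 0.019, 0.0253]
tcp_rot: [0.0, 0.749, 0.663, 0.0]
ft_force: [-0.3, -3.4, 2.2]
opening: 0.342
```

```bash
python3 -c "
from st import *
st(); piston('wrist')"
```

```text
11.05 s [21.  29.8] z 0.0253 F [-3.4 -0.1] 2.2
wrist piston [68.7 32.3] 45.3 23454 zmax 0.072
```

Request:
{"name": "jog_arm", "arguments": {
  "linear": [
    [0.01, 0.05, 0],
    [0.01, 0.1, 0],
    [0.02, 0.15, 0],
    [0.02, 0.2, 0],
    [0.03, 0.25, 0],
    [0.04, 0.3, 0],
    [0.04, 0.35, 0],
    [0.05, 0.4, 0],
    [0.05, 0.45, 0],
    [0.06, 0.5, 0]
  ],
  "turn": [0, 0, 0, 0, 0, 0, 0, 0, 0, 0],
  "fingers": [-0.32, -0.32, -0.32, -0.32, -0.32, -0.32, -0.32, -0.32, -0.32, -0.32]
}}

```text
time_s: 12.35
ee_pos: [0.4902, 0.024, 0.0253]
tcp_rot: [0.0, 0.749, 0.663, -0.0]
ft_force: [-0.5, -3.5, 2.9]
opening: 0.34
```

```bash
python3 -c "
from st import *
st(); piston('wrist')"
```

```text
12.35 s [26.1 29.9] z 0.0253 F [-3.5  0.1] 2.9
wrist piston [73.7 32.6] 45.6 23910 zmax 0.072
```

Request:
{"name": "jog_arm", "arguments": {
  "linear": [
    [0, 0.02, 0],
    [0, 0.04, 0],
    [0.01, 0.06, 0],
    [0.01, 0.08, 0],
    [0.01, 0.1, 0],
    [0.01, 0.12, 0],
    [0.02, 0.14, 0],
    [0.02, 0.16, 0],
    [0.02, 0.18, 0],
    [0.02, 0.2, 0]
  ],
  "turn": [0, 0, 0, 0, 0, 0, 0, 0, 0, 0],
  "fingers": [-0.32, -0.32, -0.32, -0.32, -0.32, -0.32, -0.32, -0.32, -0.32, -0.32]
}}

```text
time_s: 13.65
ee_pos: [0.4904, 0.026, 0.0253]
tcp_rot: [0.0, 0.749, 0.663, 0.0]
ft_force: [-0.7, -4.2, 2.8]
opening: 0.339
```

Request:
{"name": "jog_arm", "arguments": {
  "linear": [
    [0, 0.01, 0],
    [0, 0.02, 0],
    [0, 0.03, 0],
    [0, 0.04, 0],
    [0.01, 0.05, 0],
    [0.01, 0.06, 0],
    [0.01, 0.07, 0],
    [0.01, 0.08, 0],
    [0.01, 0.09, 0],
    [0.01, 0.1, 0]
  ],
  "turn": [0, 0, 0, 0, 0, 0, 0, 0, 0, 0],
  "fingers": [-0.32, -0.32, -0.32, -0.32, -0.32, -0.32, -0.32, -0.32, -0.32, -0.32]
}}

```text
time_s: 14.9
ee_pos: [0.4905, 0.027, 0.0253]
tcp_rot: [0.0, 0.749, 0.663, -0.0]
ft_force: [0.5, -4.0, 3.2]
opening: 0.34
```

Request:
{"name": "jog_arm", "arguments": {
  "linear": [
    [0, 0.01, 0],
    [0, 0.02, 0],
    [0, 0.03, 0],
    [0, 0.04, 0],
    [0.01, 0.05, 0],
    [0.01, 0.06, 0],
    [0.01, 0.07, 0],
    [0.01, 0.08, 0],
    [0.01, 0.09, 0],
    [0.01, 0.1, 0]
  ],
  "turn": [0, 0, 0, 0, 0, 0, 0, 0, 0, 0],
  "fingers": [-0.32, -0.32, -0.32, -0.32, -0.32, -0.32, -0.32, -0.32, -0.32, -0.32]
}}

```text
time_s: 16.15
ee_pos: [0.4906, 0.0277, 0.0253]
tcp_rot: [0.0, 0.749, 0.663, -0.0]
ft_force: [-0.5, -5.8, 2.4]
opening: 0.342
```

```bash
python3 -c "
from st import *
st(); piston('wrist','w3.png')"
```

```text
16.15 s [29.8 30. ] z 0.0253 F [-5.8 -0.2] 2.4
wrist piston [77.8 30.9] 44.2 25513 zmax 0.072
```

View pics/w3.png

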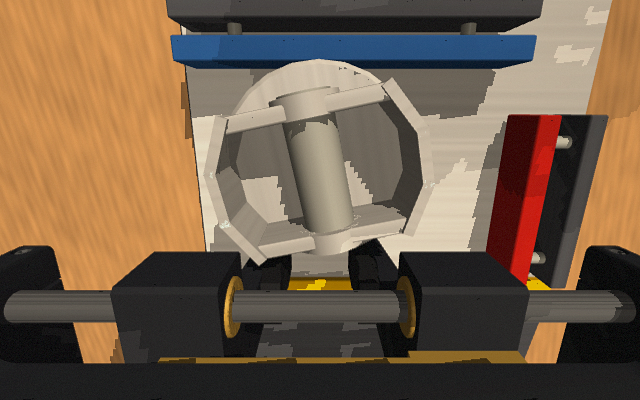

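Request:
{"name": "jog_arm", "arguments": {
  "linear": [
    [0, 0.005, 0],
    [0, 0.01, 0],
    [0, 0.015, 0],
    [0, 0.02, 0],
    [0, 0.025, 0],
    [0, 0.03, 0],
    [0, 0.035, 0],
    [0, 0.04, 0],
    [0, 0.045, 0],
    [0, 0.05, 0]
  ],
  "turn": [0, 0, 0, 0, 0, 0, 0, 0, 0, 0],
  "fingers": [-0.32, -0.32, -0.32, -0.32, -0.32, -0.32, -0.32, -0.32, -0.32, -0.32]
}}

```text
time_s: 17.45
ee_pos: [0.4905, 0.0277, 0.0253]
tcp_rot: [0.0, 0.749, 0.663, -0.0]
ft_force: [-1.0, -6.8, 3.0]
opening: 0.343
```

Request:
{"name": "jog_arm", "arguments": {
  "linear": [
    [0, 0.01, 0],
    [0, 0.02, 0],
    [0, 0.03, 0],
    [0, 0.04, 0],
    [0, 0.05, 0],
    [0, 0.06, 0],
    [0, 0.07, 0],
    [0, 0.08, 0],
    [0, 0.09, 0],
    [0, 0.1, 0]
  ],
  "turn": [0, 0, 0, 0, 0, 0, 0, 0, 0, 0],
  "fingers": [-0.32, -0.32, -0.32, -0.32, -0.32, -0.32, -0.32, -0.32, -0.32, -0.32]
}}

```text
time_s: 18.7
ee_pos: [0.4905, 0.0278, 0.0253]
tcp_rot: [0.001, 0.749, 0.663, -0.001]
ft_force: [-1.6, -9.1, 3.2]
opening: 0.343
```

Request:
{"name": "jog_arm", "arguments": {
  "linear": [
    [0, 0.02, 0],
    [0, 0.04, 0],
    [0, 0.06, 0],
    [0, 0.08, 0],
    [0, 0.1, 0],
    [0, 0.12, 0],
    [0, 0.14, 0],
    [0, 0.14, 0],
    [0, 0.14, 0],
    [0, 0.14, 0]
  ],
  "turn": [0, 0, 0, 0, 0, 0, 0, 0, 0, 0],
  "fingers": [-0.32, -0.32, -0.32, -0.32, -0.32, -0.32, -0.32, -0.32, -0.32, -0.32]
}}

```text
time_s: 19.95
ee_pos: [0.4905, 0.028, 0.0254]
tcp_rot: [0.001, 0.749, 0.662, -0.001]
ft_force: [-0.1, -11.7, 4.7]
opening: 0.339
```

```bash
python3 -c "
from st import *
st(); piston('wrist')"
```

```text
19.95 s [30.1 30. ] z 0.0254 F [-11.6  -1.3] 4.7
wrist piston [77.8 32.2] 44.9 23640 zmax 0.073
```

Request:
{"name": "jog_arm", "arguments": {
  "linear": [
    [-0.05, -0.4, 0],
    [-0.12, -1.0, 0],
    [-0.24, -2.0, 0],
    [-0.48, -4.0, 0],
    [-0.48, -4.0, 3],
    [-0.48, -4.0, 7],
    [-0.48, -4.0, 9],
    [-0.48, -4.0, 9],
    [-0.48, -4.0, 9],
    [-0.48, -4.0, 9]
  ],
  "turn": [0, 0, 0, 0, 0, 0, -0.18, -0.36, -0.54, -0.72],
  "fingers": [-0.32, -0.32, -0.32, -0.32, -0.32, -0.32, -0.32, -0.32, -0.32, -0.32]
}}

```text
time_s: 21.25
ee_pos: [0.4856, -0.0091, 0.1153]
tcp_rot: [-0.0, 0.935, 0.354, 0.0]
ft_force: [-0.6, 0.3, -0.8]
opening: 0.336
```

```bash
python3 -c "
from st import *
st(); q=manip.sense(); print(q['joint_pos'].round(2)); piston('scene','s2.png');piston('side')
print((O+.079*ex+.1*ey-q['ee_pos'][:2])*100)"
```

```text
21.25 s [-7.3 30.4] z 0.1153 F [0.3 0.7] -0.8
[-0.36  0.47  0.35  2.07 -0.26  0.64 -0.67]
scene piston [83.3 29. ] 47.5 473 zmax 0.073
side piston [83.6 34.5] 43.2 372 zmax 0.072
[-5.86204153  9.41287942]
```

Request:
{"name": "jog_arm", "arguments": {
  "linear": [
    [-1, 1.5, 0],
    [-2.2, 3.5, 0],
    [-3.4, 5.5, 0],
    [-4.6, 7.4, 0],
    [-5.9, 9.4, 0],
    [-5.9, 9.4, 0],
    [-5.9, 9.4, 0],
    [-5.9, 9.4, 0],
    [-5.9, 9.4, 0],
    [-5.9, 9.4, 0]
  ],
  "turn": [-0.17, -0.34, -0.51, -0.68, -0.851, -0.851, -0.851, -0.851, -0.851, -0.851],
  "fingers": [-0.32, -0.32, -0.32, -0.32, -0.32, -0.32, -0.32, -0.32, -0.32, -0.32]
}}

```text
time_s: 22.6
ee_pos: [0.427, 0.0845, 0.1153]
tcp_rot: [0.0, 0.998, -0.061, 0.0]
ft_force: [-0.4, 0.4, 0.3]
opening: 0.337
```

```bash
python3 -c "
from st import *
st(); q=manip.sense(); print(q['joint_pos'].round(2),q['tcp_rot']); piston('wrist','w4.png')
print((O+.079*ex+.1*ey-q['ee_pos'][:2])*100)"
```

```text
22.6 s [ 78.5 100. ] z 0.1153 F [0.4 0.4] 0.3
[-0.78  0.44  0.58  2.2  -0.42  0.61 -1.58] [ 1.21935326e-05  9.98162430e-01 -6.05950715e-02  2.66637360e-05]
wrist piston [79.8 29.5] 44.2 11630 zmax 0.072
[0.0041404  0.05013665]
```

View pics/w4.png

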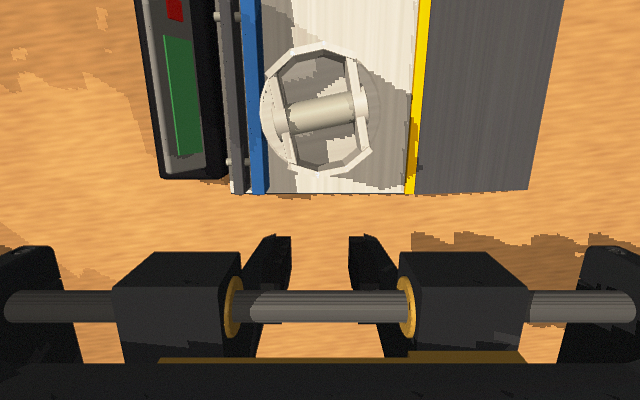

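Request:
{"name": "jog_arm", "arguments": {
  "linear": [
    [0, 0.05, -3],
    [0, 0.05, -6],
    [0, 0.05, -8],
    [0, 0.05, -9.1],
    [0, 0.05, -9.1],
    [0.4, 0, -9.1],
    [0.8, -0.05, -9.1],
    [1.2, -0.1, -9.1],
    [1.6, -0.15, -9.1],
    [1.8, -0.17, -9.1]
  ],
  "turn": [0, 0, 0, 0, 0, 0, 0, 0, 0, 0],
  "fingers": [-0.32, -0.32, -0.32, -0.32, -0.32, -0.32, -0.32, -0.32, -0.32, -0.32]
}}

```text
time_s: 23.9
ee_pos: [0.4452, 0.0832, 0.0244]
tcp_rot: [-0.0, 0.998, -0.061, 0.0]
ft_force: [-0.3, 0.6, 0.2]
opening: 0.338
```

Request:
{"name": "jog_arm", "arguments": {
  "linear": [
    [0.2, -0.025, 0],
    [0.4, -0.05, 0],
    [0.6, -0.075, 0],
    [0.8, -0.1, 0],
    [1.0, -0.12, 0],
    [1.2, -0.145, 0],
    [1.4, -0.17, 0],
    [1.6, -0.195, 0],
    [1.8, -0.22, 0],
    [2.0, -0.245, 0]
  ],
  "turn": [0, 0, 0, 0, 0, 0, 0, 0, 0, 0],
  "fingers": [-0.32, -0.32, -0.32, -0.32, -0.32, -0.32, -0.32, -0.32, -0.32, -0.32]
}}

```text
time_s: 25.15
ee_pos: [0.4617, 0.08, 0.0238]
tcp_rot: [0.0, 0.998, -0.061, -0.003]
ft_force: [-7.8, -1.4, 5.6]
opening: 0.338
```

```bash
python3 -c "
from st import *
st(); piston('wrist')"
```

```text
25.15 s [78.2 64.9] z 0.0238 F [-2.4  7.6] 5.6
wrist piston [81.5 17.9] 47.0 30266 zmax 0.072
```

Request:
{"name": "jog_arm", "arguments": {
  "linear": [
    [0.25, -0.03, 0],
    [0.5, -0.06, 0],
    [0.75, -0.09, 0],
    [1.0, -0.12, 0],
    [1.25, -0.15, 0],
    [1.5, -0.18, 0],
    [1.75, -0.21, 0],
    [2.0, -0.245, 0],
    [2.25, -0.275, 0],
    [2.5, -0.305, 0]
  ],
  "turn": [0, 0, 0, 0, 0, 0, 0, 0, 0, 0],
  "fingers": [-0.32, -0.32, -0.32, -0.32, -0.32, -0.32, -0.32, -0.32, -0.32, -0.32]
}}

```text
time_s: 26.45
ee_pos: [0.4867, 0.077, 0.0238]
tcp_rot: [0.0, 0.998, -0.061, -0.003]
ft_force: [-7.5, -1.0, 5.3]
opening: 0.343
```

```bash
python3 -c "
from st import *
st(); piston('wrist')"
```

```text
26.45 s [78.2 39.7] z 0.0238 F [-1.9  7.3] 5.3
wrist piston [81.  -1.5] 50.7 31143 zmax 0.072
```

Request:
{"name": "jog_arm", "arguments": {
  "linear": [
    [0.1, -0.01, 0],
    [0.2, -0.025, 0],
    [0.3, -0.035, 0],
    [0.4, -0.05, 0],
    [0.5, -0.06, 0],
    [0.6, -0.075, 0],
    [0.7, -0.085, 0],
    [0.8, -0.1, 0],
    [0.9, -0.11, 0],
    [1.0, -0.12, 0]
  ],
  "turn": [0, 0, 0, 0, 0, 0, 0, 0, 0, 0],
  "fingers": [-0.32, -0.32, -0.32, -0.32, -0.32, -0.32, -0.32, -0.32, -0.32, -0.32]
}}

```text
time_s: 27.75
ee_pos: [0.4967, 0.0757, 0.0238]
tcp_rot: [0.0, 0.998, -0.061, -0.003]
ft_force: [-8.9, -0.7, 6.6]
opening: 0.34
```

```bash
python3 -c "
from st import *
st()"
```

```text
27.75 s [78.2 29.7] z 0.0238 F [-1.7  8.7] 6.6
```

Request:
{"name": "jog_arm", "arguments": {
  "linear": [
    [0.03, 0, 0],
    [0.06, -0.005, 0],
    [0.09, -0.01, 0],
    [0.12, -0.015, 0],
    [0.15, -0.02, 0],
    [0.18, -0.02, 0],
    [0.21, -0.025, 0],
    [0.24, -0.03, 0],
    [0.27, -0.03, 0],
    [0.3, -0.035, 0]
  ],
  "turn": [0, 0, 0, 0, 0, 0, 0, 0, 0, 0],
  "fingers": [-0.32, -0.32, -0.32, -0.32, -0.32, -0.32, -0.32, -0.32, -0.32, -0.32]
}}

```text
time_s: 29.0
ee_pos: [0.4995, 0.0754, 0.0238]
tcp_rot: [0.0, 0.998, -0.061, -0.003]
ft_force: [-8.1, -1.8, 7.5]
opening: 0.337
```

```bash
python3 -c "
from st import *
st()"
```

```text
29.0 s [78.2 26.8] z 0.0238 F [-2.8  7.8] 7.5
```

Request:
{"name": "jog_arm", "arguments": {
  "linear": [
    [0.02, 0, 0],
    [0.04, -0.005, 0],
    [0.06, -0.005, 0],
    [0.08, -0.01, 0],
    [0.1, -0.01, 0],
    [0.12, -0.015, 0],
    [0.14, -0.015, 0],
    [0.16, -0.02, 0],
    [0.18, -0.02, 0],
    [0.2, -0.025, 0]
  ],
  "turn": [0, 0, 0, 0, 0, 0, 0, 0, 0, 0],
  "fingers": [-0.32, -0.32, -0.32, -0.32, -0.32, -0.32, -0.32, -0.32, -0.32, -0.32]
}}

```text
time_s: 30.25
ee_pos: [0.5, 0.0754, 0.0236]
tcp_rot: [0.0, 0.998, -0.061, -0.005]
ft_force: [-11.9, -0.2, 10.2]
opening: 0.342
```

```bash
python3 -c "
from st import *
st(); piston('wrist','w5.png')"
```

```text
30.25 s [78.3 26.4] z 0.0236 F [-1.7 11.8] 10.2
wrist piston [ 82.6 -15.3] 51.2 31232 zmax 0.072
```

View pics/w5.png

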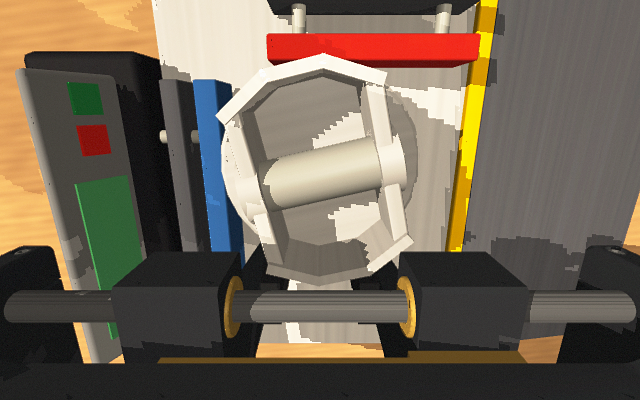

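Request:
{"name": "jog_arm", "arguments": {
  "linear": [
    [0.02, 0, 0],
    [0.04, -0.005, 0],
    [0.06, -0.005, 0],
    [0.08, -0.01, 0],
    [0.1, -0.01, 0],
    [0.12, -0.015, 0],
    [0.13, -0.015, 0],
    [0.13, -0.015, 0],
    [0.13, -0.015, 0],
    [0.13, -0.015, 0]
  ],
  "turn": [0, 0, 0, 0, 0, 0, 0, 0, 0, 0],
  "fingers": [-0.32, -0.32, -0.32, -0.32, -0.32, -0.32, -0.32, -0.32, -0.32, -0.32]
}}

```text
time_s: 31.55
ee_pos: [0.5, 0.0754, 0.0235]
tcp_rot: [0.0, 0.998, -0.061, -0.006]
ft_force: [-14.6, -0.2, 14.0]
opening: 0.337
```

```bash
python3 -c "
from st import *
st()"
```

```text
31.55 s [78.3 26.3] z 0.0235 F [-2.  14.5] 14.0
```

Request:
{"name": "jog_arm", "arguments": {
  "linear": [
    [-0.15, 0.02, 0],
    [-0.3, 0.035, 0],
    [-0.45, 0.05, 0],
    [-0.6, 0.07, 0],
    [-0.8, 0.1, 0],
    [-1.2, 0.15, 0],
    [-2.0, 0.24, 0],
    [-3.0, 0.36, 0],
    [-4.0, 0.48, 0],
    [-4.0, 0.48, 0]
  ],
  "turn": [0, 0, 0, 0, 0, 0, 0, 0, 0, 0],
  "fingers": [-0.32, -0.32, -0.32, -0.32, -0.32, -0.32, -0.32, -0.32, -0.32, -0.32]
}}

```text
time_s: 32.8
ee_pos: [0.465, 0.0808, 0.0243]
tcp_rot: [-0.0, 0.998, -0.06, -0.001]
ft_force: [-0.1, -0.2, -0.7]
opening: 0.341
```

Request:
{"name": "jog_arm", "arguments": {
  "linear": [
    [-1.0, 0.12, 0],
    [-1.0, 0.12, 4],
    [-1.0, 0.12, 8],
    [-1.0, 0.12, 11],
    [-1.0, 0.12, 11],
    [-1.0, 0.12, 11],
    [-1.0, 0.12, 11],
    [-1.0, 0.12, 11],
    [-1.0, 0.12, 11],
    [-1.0, 0.12, 11]
  ],
  "turn": [0, 0, 0, 0, 0, 0, 0, 0, 0, 0],
  "fingers": [-0.32, -0.32, -0.32, -0.32, -0.32, -0.32, -0.32, -0.32, -0.32, -0.32]
}}

```text
time_s: 34.05
ee_pos: [0.456, 0.0816, 0.1342]
tcp_rot: [0.0, 0.998, -0.061, -0.0]
ft_force: [-0.3, -0.2, -0.1]
opening: 0.347
```

```bash
python3 -c "
from st import *
st(); piston('wrist','w6.png'); piston('side','d6.png'); piston('scene')"
```

```text
34.05 s [79.2 70.8] z 0.1342 F [-0.3  0.3] -0.1
wrist piston [ 79.7 -22.6] 44.4 10640 zmax 0.072
side piston [ 95.7 -20.7] 57.5 401 zmax 0.072
scene piston [ 84.2 -28.5] 49.3 476 zmax 0.074
```

View pics/w6.png

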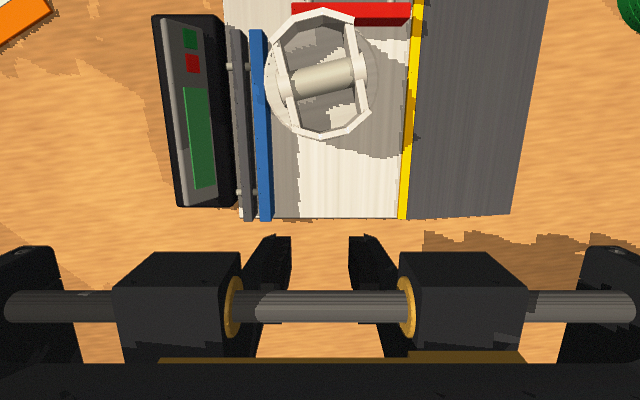

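```bash
python3 -c "
from bench import manip
print(manip.hand_in())"
```

```text
the job is handed in; nothing more can be done
None
```

The white piston is standing in the corner of the weighing plate, against both jaws, and I handed the job in at about 34 s of the 67 s allowed.

- **Push up the ramp:** I slid it up the ramp and over the lip with two fingertips low on the base. It stayed standing the whole way.
- **Blue back jaw first:** I eased it on until it stopped moving, with a push of about 11.7 N. Sliding force just before contact was about 4 N.
- **Red side jaw second:** I turned the gripper 90° and pushed it sideways, keeping it lightly against the blue jaw. It stopped moving at about 14.5 N, of which about 7–8 N was sliding resistance.
- **Limits:** Every force reading stayed under 18 N sideways. Those readings come only at the end of each call, so brief peaks between them were not seen.

**Last checks:** With the arm clear, the wrist camera showed the piston upright, touching both jaws, with its centre at about x 79.7, y −22.6 mm. That x matches its reading before the sideways push (79.8 mm), so it did not leave the blue jaw.

**What disagreed:**
- The scene and side cameras put the centre at x 84 to 96, y −21 to −29 mm. They saw only part of the piston, so I relied on the wrist view.
- The tool also felt an upward force of up to 14 N during the side push. I did not find the cause, but it was gone once I pulled away.

I kept the gripper clear of the other pistons, the rod and the weights, but did not measure their positions again at the end.

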